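# Open the casserole and send its glaze test tile along with it

## Robot

A 6-joint arm with a two-finger parallel gripper is mounted at the origin on the work surface. World frame = base frame: x ahead of the robot, y to its left, z up, the work surface at z = 0. Lengths are in m, angles in rad, forces in N, time in s.
With the tool pointing down it reaches from about 0.35 to 0.775 m from the base axis. Payload 7.3 kg.
Tool frame: the origin (TCP) lies midway between the tips of the shut fingers; the grasp point (between the pads) lies 19 mm behind it; z points along the fingers, y is the direction in which the jaws open and shut (so a half turn about z gives the same grasp; the last joint's range is limited). The gripper opens to 92 mm and grips with 3 to 60 N. Pads are 19 mm wide; open, the fingers measure 130 mm over their backs; the gripper's body (75 mm by 190 mm) begins 47 mm behind the grasp point.
Start: joints at [1.166, 0.342, 1.524, -0, 1.275, -0.146], TCP at [0.134, 0.508, 0.227] pointing down, gripper open.
Joint ranges: [-2.53, 2.53], [-0.77, 2.02], [0.04, 2.7], [-1, 4.14], [0.28, 2.66], [-3.11, 3.11]. Speed limits (rad/s): [2.57, 2.57, 3.14, 3.14, 3.14, 3.14].

## Interface

Orientations are given as [roll, pitch, yaw] about the fixed x, y, z axes, in that order (R = Rz(yaw) Ry(pitch) Rx(roll)).
In Python, from cell import robot, imaging gives the robot as it stands. The module is installed in compiled form; this text tells all that it offers.
- The arm moves only by the tool send_rows, never from a script. Its argument "plan" is a list of rows, each a list of 3 entries, a list of its own where there are three numbers: the shift along the world's x, y, z in m, then the turn, a rotation vector about the world's x, y, z in rad, then the closure in counts, from 0 (fully open) to 255 (shut). A call has 1 to 20 rows; each row shifts and turns the commanded pose from where the row before left it; what a row does not reach is not made up. A row lasts 1/10 s, in which the tool goes at most 50 mm and 8.59 degrees, less where a joint would pass 70% of its speed; a pose out of reach is approached as far as the arm can. A call is refused whole if a number of a shift passes 0.05 or a number of a turn 0.15, either way. A call with a gripper value outside its range is refused whole. The fingers move at their own pace and stop on an object; "newtons" is the grip in N (left out, the last holds). Time passes only in rows, so rows that do not move let the fingers close. It gives the time, the measured TCP pose, the force and the opening at its end, in the units of the state.
- robot.observe(): the state, without advancing time (a new reading comes with each control period).
- imaging.read_camera(name): name is "side" or "top" or "wrist"; returns a dict with "pixels" (480x640x3 uint8, red, green, blue), "fx", "fy", "cx", "cy" (pixels), "world_from_camera" (4x4, takes a point from camera to world coordinates). Camera axes: x right, y down, z forward; pixel columns grow to the right and rows downward; lengths in m; the calibration is good to about 2 mm. A picture is of the moment at which its call begins. There is no depth.
- robot.hand_in(): hands the job in, once; it reports no verdict.
The state is a dict: "time": time; "qpos": joint angles; "qvel": joint speeds; "joint_efforts": joint torques, N m; "tool_pos": TCP position; "tool_rot": TCP orientation; "contact_force": force on the tool from outside, world axes, zero at the start; "torque": the same for the moment, N m; "opening": finger opening in m.
Only numpy, scipy, OpenCV 4.12 (cv2) and the standard library are available. Lean on these libraries where they do the work, as an engineer would, in place of code of your own. Each camera call takes 0.05 s, during which the arm holds its last target.

## Task

The casserole goes to the kiln with its blue glaze test tile inside and its lid fired beside it. Lift the lid off the casserole by its knob and set it, knob up, on the empty round wooden board so that none of it hangs over the edge; then draw the blue tile up out of the sloping rack and lower it into the casserole without dropping it, and leave it resting inside. Leave the casserole where it stands, the cream tile in its slot, and the cup, jar and bowl undisturbed.

Things in the scene. Friction and masses are not known exactly. Their poses are not given: they have to be found in the camera images.
- casserole: Round terracotta casserole, loose, about 1.3 kg. Origin: centre of its underside, z up. Outer diameter 190, height 100; mouth 174 inside, the same down to 40 above the table, then narrowing to about 144 at the inner floor, 8 above the table. Two lug handles on its own +x and -x sides reach out to 119 from the axis at 60 to 75 high.
- lid_knob (a point): Centre of the round knob (36 diameter, 32 high) of the loose clay lid, 0.45 kg, that covers the casserole; z up. The lid's disc, 188 diameter, spans 26 to 18 below this point and rests on the casserole's rim; a 160 diameter plug under it ends 36 below this point, 10 inside the mouth. On a flat surface this point is 36 above that surface.
- board_top (a point): Centre of the upper face of the empty round pale wooden board, 230 diameter, 20 thick, fixed on the table (upper face 20 above the table).
- rack: Fixed wooden tile rack, 110 x 194. Origin: centre of its underside, z up. Two slots side by side, middles at y = +44 and -44. They slope: going up they lean 25 degrees from vertical towards the rack's own -x (0.423 to -x, 0.906 up). Slot foot at x = +12, z = 22. Along the slope, front and back walls rise 55 (9 apart), posts beside the tiles 82.
- blue_tile_center (a point): Centre of the blue-glazed test tile, loose, 95 g: 6 thick (its x), 70 wide (y), 100 long (z, up along the slot to its free edge). Stands in either of the rack's slots, the cream tile in the other. Its lower 55 is in the slot; the upper 45 stands free, to be gripped across the thickness by a tool leaning along the slot.
- cream_tile_center (a point): Centre of the cream-glazed tile, the same size and axes as the blue one, standing in the other slot. To be left there.
- cup_mid (a point): Middle (half-way up) of a loose clay cup, 68 diameter, 75 high. Bystander.
- jar_mid (a point): Middle of a loose amber jar with a white cap, 68 diameter, 100 high. Bystander.
- bowl_mid (a point): Middle of a loose terracotta bowl, 110 diameter, 50 high. Bystander.

How it is judged:
On the way, in this order (a step that is already met when the one before it is completed fails the run):
1. the lid is lifted at least 30 mm clear above its seat by the gripper (z of lid_knob in the frame of casserole above 0.156 m and contact force between the fingers and lid above 0.5 N), for 0.1 s.
2. the lid lies level, knob up and centred within 25 mm on the board, let go (horizontal distance between lid_knob and board_top below 0.025 m and z of lid_knob in the frame of board_top below 0.042 m and angle between lid_knob's own z axis and vertical below 0.08 rad and contact force between each of the arm, the fingers and lid below 0.1 N), for 0.2 s.
3. the blue tile is drawn out of its slot by the gripper (distance of blue_tile_center from where it was at the start of the episode above 0.07 m and contact force between the fingers and blue_tile above 0.3 N and contact force between blue_tile and rack below 0.05 N), for 0.1 s.
At the end, for the whole second after the job is handed in: Lid level, knob up, within 25 mm of the board's centre. Blue tile lying or leaning inside the casserole (centre under 75 mm from the axis and above the underside). Casserole upright, moved under 40 mm; cream tile under 15 mm; cup, jar, bowl under 30 mm. All at rest (horizontal distance between lid_knob and board_top below 0.025 m and z of lid_knob in the frame of board_top below 0.042 m and angle between each of lid_knob, casserole's own z axis and vertical below 0.08 rad and horizontal distance between blue_tile_center and casserole below 0.075 m and z of blue_tile_center in the frame of casserole between 0.005 and 0.075 m and linear speed of each of blue_tile, lid, casserole below 0.02 m/s and distance of cream_tile_center from where it was at the start of the episode below 0.015 m); the robot touches nothing.
It fails at once if the casserole is shifted more than 40 mm (distance of casserole from where it was at the start of the episode above 0.04 m).
It fails at once if the cream tile is shifted more than 15 mm (distance of cream_tile_center from where it was at the start of the episode above 0.015 m).
It fails at once if the cup, jar or bowl is shifted more than 30 mm (distance of any of cup_mid, jar_mid, bowl_mid from where it was at the start of the episode above 0.03 m).
It fails at once if the lid is let fall (moving over 0.8 m/s while touching nothing) (linear speed of lid above 0.8 m/s and contact force between lid and anything else below 0.02 N).
It fails at once if the blue tile is let fall (moving over 1 m/s while touching nothing) (linear speed of blue_tile above 1 m/s and contact force between blue_tile and anything else below 0.02 N).
It also fails if it takes over 70 s, if anything falls off the work surface, if the arm or the gripper's body presses on something with over 40 N, if the wrist force passes 120 N, or if a joint passes its speed limit or range.

## Working session

There is one attempt and no reset: what is moved stays moved. The work goes in short steps, Python scripts to look and compute and a tool call to move; the robot and the scene stay as the last step left them, time stands still between calls to the robot, and variables do not carry over. Pictures are saved under pics/ and viewed, and the job is handed in when it is done.

Besides the shell and the picture viewer there is one more tool, called after "Request:" as a command line: name --argument value ..., lists and objects as JSON in quotes. send_rows: Moves the arm, as the interface text tells. Its arguments: {"type":"object","properties":{"plan":{"type":"array"},"newtons":{"type":"number"}},"required":["plan"]}

```bash
mkdir -p pics; cat > h.py <<'E'
import numpy as np, cv2
from cell import robot, imaging
def cam(n,save=None):
    c=imaging.read_camera(n)
    if save: cv2.imwrite('pics/'+save+'.png',c['pixels'][:,:,::-1])
    return c
def ray(c,u,v):
    T=np.array(c['world_from_camera']);d=T[:3,:3]@np.array([(u-c['cx'])/c['fx'],(v-c['cy'])/c['fy'],1]);return T[:3,3],d/np.linalg.norm(d)
def plane(c,u,v,z):
    o,d=ray(c,u,v);return o+d*(z-o[2])/d[2]
def proj(c,p):
    T=np.linalg.inv(np.array(c['world_from_camera']));q=T[:3,:3]@np.array(p)+T[:3,3]
    return np.array([c['fx']*q[0]/q[2]+c['cx'],c['fy']*q[1]/q[2]+c['cy']])
def tri(l):
    A=np.zeros((3,3));b=np.zeros(3)
    for c,u,v in l:
        o,d=ray(c,u,v);P=np.eye(3)-np.outer(d,d);A+=P;b+=P@o
    x=np.linalg.solve(A,b)
    return x,[np.linalg.norm((np.eye(3)-np.outer(ray(*k)[1],ray(*k)[1]))@(x-ray(*k)[0])) for k in l]
E
python3 - <<'E'
from h import *
np.set_printoptions(precision=4,suppress=True)
for n in ['side','top','wrist']:
    c=cam(n,n+'0');print(n,c['fx'],c['cx'],c['cy']);print(np.array(c['world_from_camera']))
print(robot.observe())
E
```

```text
side 500.17570823892925 322.2793004069688 251.90435162911598
[[-0.9041 -0.2482  0.3478  0.279 ]
 [-0.4272  0.5105 -0.7462  0.6717]
 [ 0.0076 -0.8233 -0.5676  0.5888]
 [ 0.      0.      0.      1.    ]]
top 560.7682993798205 310.4814380335593 236.3446214821805
[[ 0.0276 -0.9967  0.0758  0.4618]
 [-0.9996 -0.0277 -0.0013  0.0306]
 [ 0.0034 -0.0758 -0.9971  1.2831]
 [ 0.      0.      0.      1.    ]]
wrist 367.0626184329579 316.20919365896043 243.07148409914296
[[ 0.2564  0.9258  0.2779  0.0598]
 [ 0.9666 -0.2454 -0.0744  0.5279]
 [-0.0006  0.2877 -0.9577  0.3837]
 [ 0.      0.      0.      1.    ]]
{'time': 0.15, 'qpos': array([ 1.166 ,  0.3426,  1.5248,  0.    ,  1.2754, -0.146 ]), 'qvel': array([ 0.0005, -0.0019, -0.0038, -0.0005, -0.0005, -0.0006]), 'joint_efforts': array([  0.0004, -43.1466, -24.4349,   0.0718,   0.0537,  -0.0001]), 'tool_pos': array([0.1342, 0.5072, 0.2262]), 'tool_rot': array([-3.1404, -0.0002,  2.8828]), 'contact_force': array([-0.1888, -0.563 , -0.0071]), 'torque': array([-0.0197, -0.0142,  0.0191]), 'opening': 0.09210674589870789}
```

View pics/top0.png

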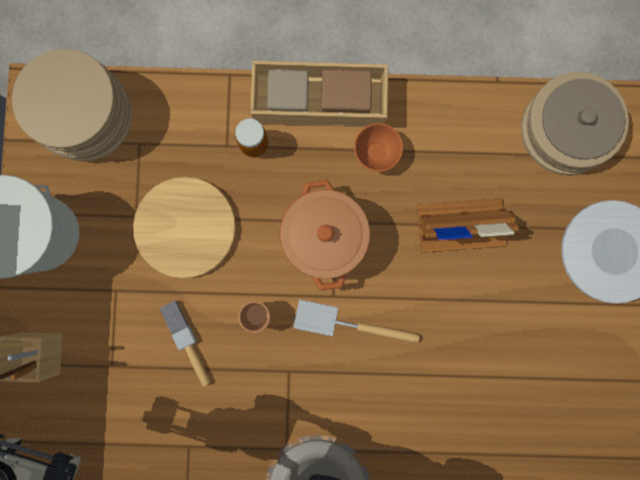

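View pics/side0.png

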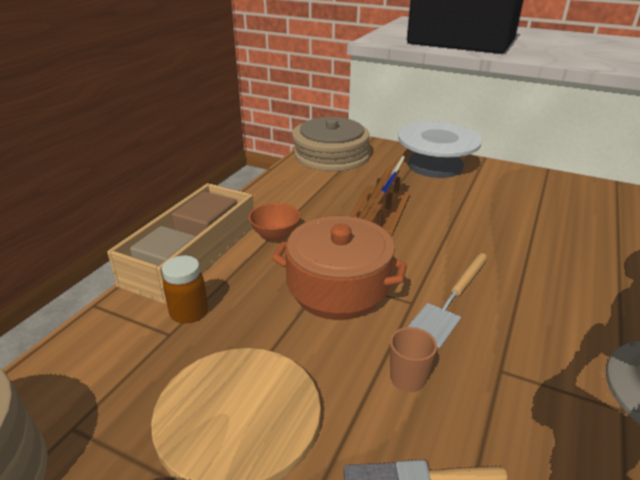

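View pics/wrist0.png

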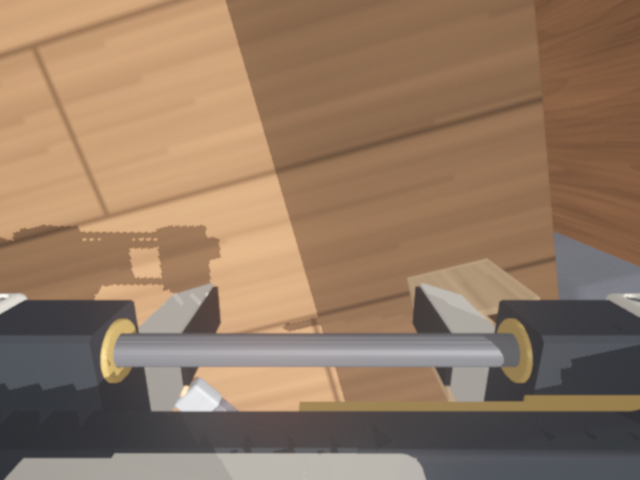

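The top view shows the board at about (185,228), the casserole knob at (325,233), the rack at (465,227) with the blue tile at (452,233) and the cream tile at (494,230). The cup is at (254,317), the jar at (252,137) and the bowl at (379,148). Next I'll measure by colour masks.

```bash
python3 - <<'E'
from h import *
np.set_printoptions(precision=4,suppress=True)
t=cam('top');s=cam('side')
a=t['pixels'][:,:,::-1];b=s['pixels'][:,:,::-1]
cr=np.vstack([np.hstack([cv2.resize(a[180:270,400:530],(520,360),interpolation=cv2.INTER_CUBIC)]),]);cv2.imwrite('pics/ta.png',cv2.resize(a[180:270,400:530],(780,540),interpolation=cv2.INTER_CUBIC))
cv2.imwrite('pics/sa.png',cv2.resize(b[145:245,340:420],(480,600),interpolation=cv2.INTER_CUBIC))
# board
for c,n in((t,'top'),(s,'side')):
    im=c['pixels'];hsv=cv2.cvtColor(im,cv2.COLOR_RGB2HSV)
    bl=cv2.inRange(hsv,(105,150,60),(130,255,255))
    cs,_=cv2.findContours(bl,0,2)
    for k in cs:
        if cv2.contourArea(k)>15: print(n,'blue',cv2.contourArea(k),cv2.minAreaRect(k),cv2.boxPoints(cv2.minAreaRect(k)))
    x=(185,228) if n=='top' else (237,400)
    print(n,'board px',hsv[x[1],x[0]],'wood',hsv[400,250] if n=='top' else hsv[300,550], 'lid',hsv[215,325] if n=='top' else hsv[245,320],'knob',hsv[233,325] if n=='top' else hsv[233,341],'jar',hsv[133,250] if n=='top' else hsv[268,180])
E
```

```text
top blue 301.5 ((453.0146789550781, 232.691162109375), (10.73751163482666, 35.51047897338867), 85.60128784179688) [[434.9    228.7   ]
 [470.3058 225.9765]
 [471.1294 236.6823]
 [435.7235 239.4059]]
top board px [ 19 107 213] wood [ 16 144 143] lid [ 14 123 172] knob [ 11 169 166] jar [ 51  13 195]
side blue 35.0 ((389.0335693359375, 182.0235137939453), (3.031158208847046, 20.480798721313477), 34.99202346801758) [[381.9195 189.5437]
 [393.6645 172.7651]
 [396.1477 174.5034]
 [384.4027 191.2819]]
side board px [ 17 133 209] wood [ 14 147 137] lid [ 12 144 165] knob [ 10 175 179] jar [ 38  24 188]
```

View pics/ta.png

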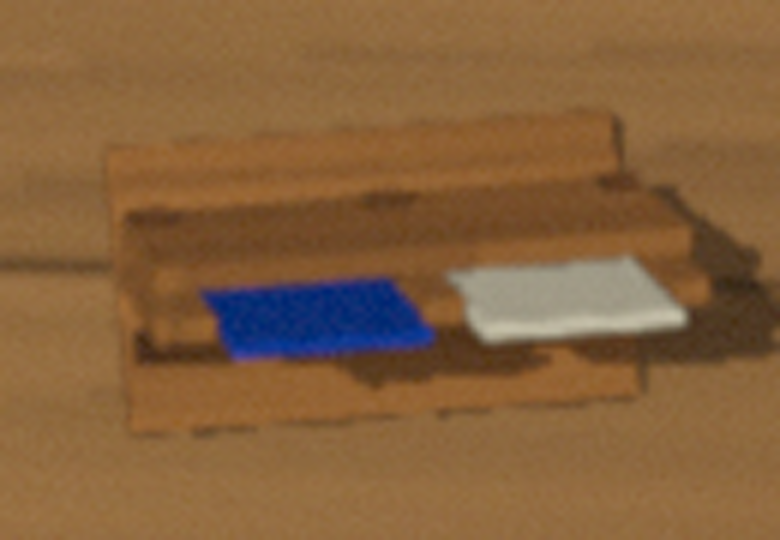

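View pics/sa.png

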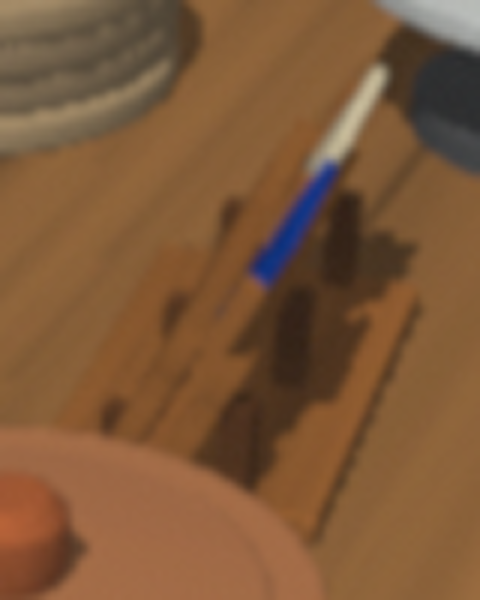

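```bash
cat > m.py <<'E'
from h import *
np.set_printoptions(precision=4,suppress=True)
t=cam('top');s=cam('side')
def big(c,lo,hi,near,op=3):
    hsv=cv2.cvtColor(cv2.GaussianBlur(c['pixels'],(3,3),0),cv2.COLOR_RGB2HSV)
    m=cv2.inRange(hsv,lo,hi); m=cv2.morphologyEx(m,cv2.MORPH_OPEN,np.ones((op,op)))
    n,l,st,ce=cv2.connectedComponentsWithStats(m)
    k=1+np.argmin([np.hypot(*(ce[i]-near))+(1e4 if st[i,4]<40 else 0) for i in range(1,n)])
    cs,_=cv2.findContours((l==k).astype(np.uint8),0,1);cn=max(cs,key=cv2.contourArea)
    return cn,(l==k)
vis={}
for c,n in((t,'top'),(s,'side')):
    o=c['pixels'][:,:,::-1].copy()
    cn,_=big(c,(14,70,175),(26,160,255),(185,228) if n=='top' else (237,412),5)
    h=cv2.convexHull(cn);e=cv2.fitEllipse(h);print(n,'board',e,cv2.contourArea(h));cv2.ellipse(o,e,(0,255,0),1);cv2.drawContours(o,[cn],-1,(255,0,0),1)
    cn,_=big(c,(0,162,60),(12,255,255),(325,233) if n=='top' else (341,233),3)
    h=cv2.convexHull(cn);print(n,'knob',cv2.minEnclosingCircle(h),cv2.boundingRect(h));cv2.drawContours(o,[h],-1,(0,255,255),1)
    cv2.imwrite('pics/m_%s.png'%n,o)
E
python3 m.py
```

```text
top board ((183.18814086914062, 227.0266876220703), (98.90811920166016, 100.91116333007812), 33.97269821166992) 7780.5
top knob ((325.399169921875, 232.8361358642578), 7.634699821472168) (318, 226, 15, 15)
side board ((234.78497314453125, 418.0079345703125), (135.85116577148438, 170.60336303710938), 71.14350128173828) 17636.5
side knob ((340.2930908203125, 233.70689392089844), 10.410604476928711) (332, 224, 19, 20)
```

```bash
python3 -c "
import cv2,numpy as np
a=cv2.imread('pics/m_top.png')[130:330,100:400];b=cv2.imread('pics/m_side.png')[180:480,130:430]
cv2.imwrite('pics/mm.png',np.hstack([cv2.resize(a,(450,300)),cv2.resize(b,(300,300))]))"
```

```text
(no output)
```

View pics/mm.png

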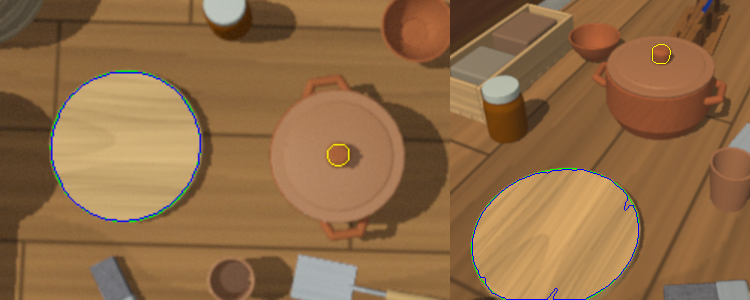

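The masks fit the board (centre about (184,227) in top) and the knob (325,233 top; 340,234 side).

```bash
cat >> m.py <<'E'
print('---')
def circ(P):
    A=np.c_[2*P,np.ones(len(P))];x=np.linalg.lstsq(A,(P**2).sum(1),rcond=None)[0];return x[:2],np.sqrt(x[2]+x[:2]@x[:2])
B={}
for c,n in((t,'top'),(s,'side')):
    cn,_=big(c,(14,70,175),(26,160,255),(185,228) if n=='top' else (237,412),5)
    h=cv2.convexHull(cn)[:,0,:];h=h[h[:,1]<475]
    for z in (0,.01,.02,.03,.04):
        P=np.array([plane(c,u,v,z)[:2] for u,v in h]);print(n,z,*circ(P))
kt=(325.4,232.8);ks=(340.4,233.6)
print('knob',tri([(t,*kt),(s,*ks)]))
for n,pt,z in(('cup',(254,317),.075),('jar',(250,133),.1),('bowl',(379,148),.05)): print(n,plane(t,*pt,z))
# lid disc from top
E
python3 m.py | sed -n '/---/,$p'
```

```text
---
top 0 [0.5734 0.3216] 0.11481136908940563
top 0.01 [0.5725 0.3194] 0.11391656908682393
top 0.02 [0.5716 0.3171] 0.11302176908424189
top 0.03 [0.5708 0.3148] 0.11212696908166246
top 0.04 [0.5699 0.3126] 0.11123216907907998
side 0 [0.582  0.3059] 0.11739519423313365
side 0.01 [0.5769 0.3121] 0.11540151834376794
side 0.02 [0.5717 0.3184] 0.11340784245439965
side 0.03 [0.5666 0.3246] 0.11141416656503335
side 0.04 [0.5614 0.3308] 0.10942049067566358
knob (array([ 0.5583, -0.0015,  0.1254]), [np.float64(0.0002890976856082569), np.float64(0.00028909768560806304)])
cup [0.3775 0.1449 0.075 ]
jar [0.7704 0.1649 0.1   ]
bowl [ 0.7575 -0.1185  0.05  ]
```

Board (0.5716, 0.3175, 0.020), and both views agree at z = 0.02. Knob (0.5583, −0.0015, 0.1254), where 0.126 is expected. Now going above the knob and turning the yaw to π/2.

Request:
send_rows --plan '[[[0.0236,-0.0283,0],[0,0,-0.073],0],[[0.0236,-0.0283,0],[0,0,-0.073],0],[[0.0236,-0.0283,0],[0,0,-0.073],0],[[0.0236,-0.0283,0],[0,0,-0.073],0],[[0.0236,-0.0283,0],[0,0,-0.073],0],[[0.0236,-0.0283,0],[0,0,-0.073],0],[[0.0236,-0.0283,0],[0,0,-0.073],0],[[0.0236,-0.0283,0],[0,0,-0.073],0],[[0.0236,-0.0283,0],[0,0,-0.073],0],[[0.0236,-0.0283,0],[0,0,-0.073],0],[[0.0236,-0.0283,0],[0,0,-0.073],0],[[0.0236,-0.0283,0],[0,0,-0.073],0],[[0.0236,-0.0283,0],[0,0,-0.073],0],[[0.0236,-0.0283,0],[0,0,-0.073],0],[[0.0236,-0.0283,0],[0,0,-0.073],0],[[0.0236,-0.0283,0],[0,0,-0.073],0],[[0.0236,-0.0283,0],[0,0,-0.073],0],[[0.0236,-0.0283,0],[0,0,-0.073],0],[[0,0,0],[0,0,0],0],[[0,0,0],[0,0,0],0]]'

```text
time: 2.45
tool_pos: [0.559, -0.0022, 0.2262]
tool_rot: [-3.141, -0.0, 1.568]
contact_force: [0.5, -0.1, -0.4]
opening: 0.0917
```

```bash
python3 - <<'E'
from h import *
np.set_printoptions(precision=4,suppress=True)
c=cam('wrist','w1');o=robot.observe();print(o['tool_pos'],o['tool_rot'],o['qpos']);print(proj(c,[.5583,-.0015,.1254]))
E
```

```text
[ 0.5586 -0.0015  0.2265] [-3.1406 -0.0005  1.5693] [-0.1401  0.4045  1.4296  0.0004  1.3085 -0.1387]
[314.2787 243.4417]
```

View pics/w1.png

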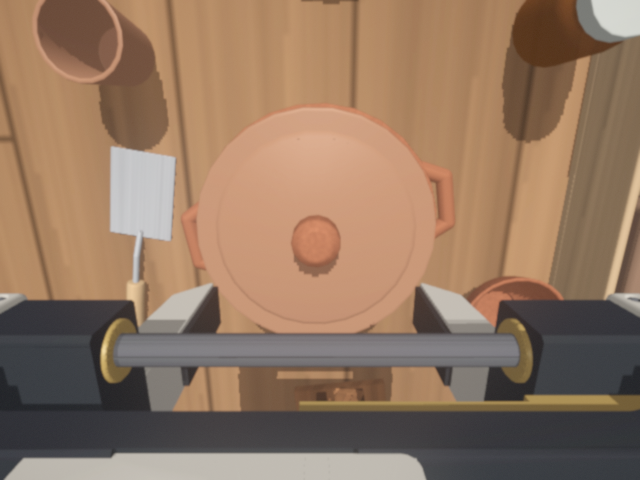

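The knob is centred at (316,241) in the wrist view, within 2 px of the prediction. The jaws are in line with it, so I'm descending to TCP z ≈ 0.112.

Request:
send_rows --plan '[[[0,0,-0.015],[0,0,0],0],[[0,0,-0.02],[0,0,0],0],[[0,0,-0.02],[0,0,0],0],[[0,0,-0.02],[0,0,0],0],[[0,0,-0.0145],[0,0,0],0],[[0,0,-0.01],[0,0,0],0],[[0,0,-0.01],[0,0,0],0],[[0,0,-0.005],[0,0,0],0],[[0,0,0],[0,0,0],0],[[0,0,0],[0,0,0],0]]'

```text
time: 3.5
tool_pos: [0.5594, -0.0019, 0.1127]
tool_rot: [3.141, 0.0, 1.569]
contact_force: [0.6, 0.4, 0.4]
opening: 0.0918
```

Request:
send_rows --plan '[[[0,0,0],[0,0,0],255],[[0,0,0],[0,0,0],255],[[0,0,0],[0,0,0],255],[[0,0,0],[0,0,0],255],[[0,0,0],[0,0,0],255],[[0,0,0],[0,0,0],255],[[0,0,0],[0,0,0],255],[[0,0,0],[0,0,0],255]]' --newtons 30

```text
time: 4.3
tool_pos: [0.559, -0.0018, 0.1122]
tool_rot: [-3.141, -0.0, 1.569]
contact_force: [-0.7, 1.1, 0.4]
opening: 0.0351
```

Request:
send_rows --plan '[[[0,0,0.005],[0,0,0],255],[[0,0,0.01],[0,0,0],255],[[0,0,0.015],[0,0,0],255],[[0,0,0.02],[0,0,0],255],[[0,0,0.02],[0,0,0],255],[[0,0,0.015],[0,0,0],255],[[0,0,0.01],[0,0,0],255],[[0,0,0.005],[0,0,0],255],[[0,0,0],[0,0,0],255],[[0,0,0],[0,0,0],255],[[0,0,0],[0,0,0],255]]'

```text
time: 5.4
tool_pos: [0.5587, -0.0018, 0.2113]
tool_rot: [-3.14, -0.0, 1.569]
contact_force: [-0.0, 0.4, -5.7]
opening: 0.0347
```

```bash
python3 - <<'E'
from h import *
np.set_printoptions(precision=4,suppress=True)
c=cam('side','s2');o=robot.observe();print(o['tool_pos'],o['tool_rot'],o['contact_force'],o['opening'])
E
```

```text
[ 0.5588 -0.0018  0.2114] [-3.1401 -0.0002  1.5688] [ 0.3164 -0.3667 -5.3827] 0.03525596154142721
```

View pics/s2.png

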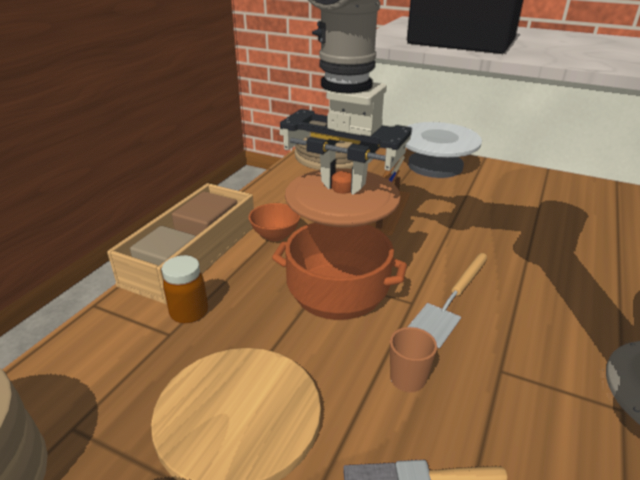

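The lid is lifted level, with its disc at about (343,195) in side. Moving to the board.

Request:
send_rows --plan '[[[0.0005,0.01,0],[0,0,0],255],[[0.001,0.02,0],[0,0,0],255],[[0.001,0.0265,0],[0,0,0],255],[[0.001,0.0265,0],[0,0,0],255],[[0.001,0.0265,0],[0,0,0],255],[[0.001,0.0265,0],[0,0,0],255],[[0.001,0.0265,0],[0,0,0],255],[[0.001,0.0265,0],[0,0,0],255],[[0.001,0.0265,0],[0,0,0],255],[[0.001,0.0265,0],[0,0,0],255],[[0.001,0.0265,0],[0,0,0],255],[[0.001,0.0265,0],[0,0,0],255],[[0.001,0.02,0],[0,0,0],255],[[0.0005,0.004,0],[0,0,0],255],[[0,0,0],[0,0,0],255],[[0,0,0],[0,0,0],255],[[0,0,0],[0,0,0],255]]'

```text
time: 7.15
tool_pos: [0.5722, 0.3162, 0.2122]
tool_rot: [-3.141, 0.0, 1.568]
contact_force: [0.4, -0.8, -6.4]
opening: 0.035
```

Request:
send_rows --plan '[[[0,0,-0.01],[0,0,0],255],[[0,0,-0.02],[0,0,0],255],[[0,0,-0.025],[0,0,0],255],[[0,0,-0.025],[0,0,0],255],[[0,0,-0.025],[0,0,0],255],[[0,0,-0.02],[0,0,0],255],[[0,0,-0.015],[0,0,0],255],[[0,0,-0.01],[0,0,0],255],[[0,0,-0.006],[0,0,0],255],[[0,0,0],[0,0,0],255],[[0,0,0],[0,0,0],255]]'

```text
time: 8.25
tool_pos: [0.5726, 0.3172, 0.057]
tool_rot: [3.14, -0.0, 1.569]
contact_force: [-1.2, 0.3, -5.8]
opening: 0.0349
```

```bash
python3 - <<'E'
from h import *
np.set_printoptions(precision=4,suppress=True)
c=cam('side','s3');o=robot.observe();print(o['tool_pos'],o['tool_rot'],o['contact_force'],o['opening'])
E
```

```text
[0.5728 0.3173 0.0572] [ 3.1398 -0.0007  1.5687] [-1.0092 -0.5968 -5.469 ] 0.035177679308527506
```

View pics/s3.png

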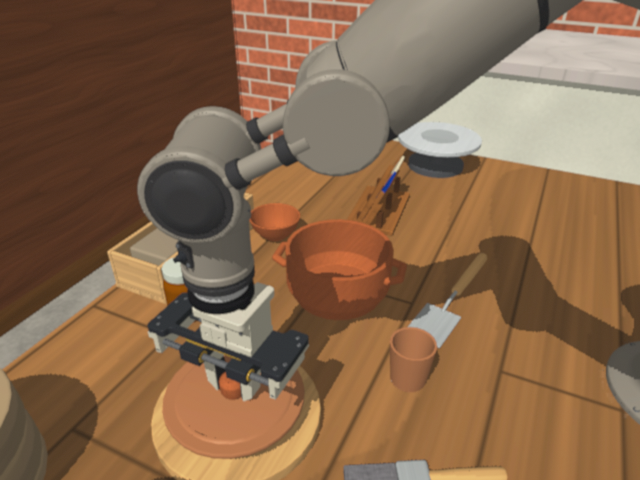

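The lid hangs level over the board, about 15 mm above it. Now creeping down.

Request:
send_rows --plan '[[[0,0,-0.005],[0,0,0],255],[[0,0,-0.004],[0,0,0],255],[[0,0,-0.002],[0,0,0],255],[[0,0,-0.002],[0,0,0],255],[[0,0,0],[0,0,0],255],[[0,0,0],[0,0,0],255]]'

```text
time: 8.9
tool_pos: [0.5722, 0.3172, 0.0432]
tool_rot: [3.141, -0.0, 1.569]
contact_force: [1.2, -0.5, -5.1]
opening: 0.0348
```

Request:
send_rows --plan '[[[0,0,-0.002],[0,0,0],255],[[0,0,0],[0,0,0],255],[[0,0,0],[0,0,0],255]]'

```text
time: 9.2
tool_pos: [0.5725, 0.3173, 0.0422]
tool_rot: [3.14, -0.001, 1.569]
contact_force: [-1.3, -2.0, 2.8]
opening: 0.0351
```

Request:
send_rows --plan '[[[0,0,0],[0,0,0],0],[[0,0,0],[0,0,0],0],[[0,0,0],[0,0,0],0],[[0,0,0],[0,0,0],0],[[0,0,0],[0,0,0],0],[[0,0,0],[0,0,0],0],[[0,0,0.01],[0,0,0],0],[[0,0,0.02],[0,0,0],0],[[0,0,0.03],[0,0,0],0],[[0,0,0.04],[0,0,0],0],[[0,0,0.04],[0,0,0],0],[[0,0,0.04],[0,0,0],0],[[0,0,0.03],[0,0,0],0],[[0,0,0],[0,0,0],0],[[0,0,0],[0,0,0],0]]'

```text
time: 10.7
tool_pos: [0.5722, 0.3172, 0.2523]
tool_rot: [3.14, -0.001, 1.569]
contact_force: [-0.3, 0.3, 0.2]
opening: 0.0921
```

```bash
python3 - <<'E'
from h import *
np.set_printoptions(precision=4,suppress=True)
c=cam('wrist','w4');o=robot.observe();print(o['tool_pos'],o['tool_rot'],o['contact_force'],o['opening']); print(proj(c,[.5716,.3175,.056]))
E
```

```text
[0.5717 0.317  0.2507] [-3.1407  0.0004  1.5688] [ 0.8295  0.8003 -0.1918] 0.09184196598680693
[314.3327 216.0353]
```

View pics/w4.png

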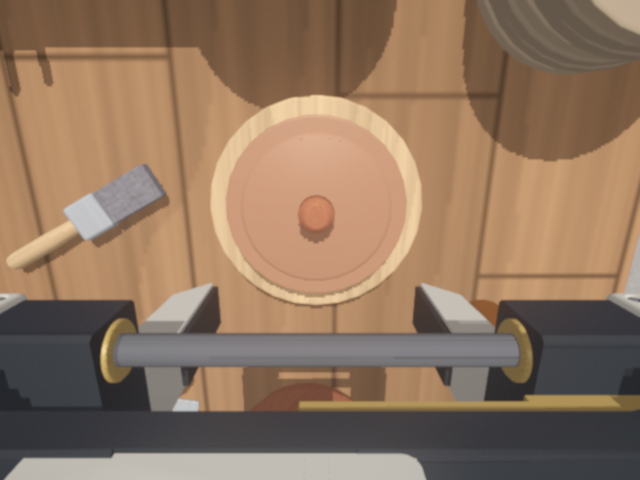

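The lid lies concentric on the board, with the knob at (316,213). Next I'll estimate the tile roughly and then take two wrist views.

```bash
python3 - <<'E'
from h import *
np.set_printoptions(precision=4,suppress=True)
t=cam('top');s=cam('side')
for q in [(438,239.5),(472,237),(455,238.2)]: print(plane(t,*q,.1126))
print(tri([(t,455,238.2),(s,389.5,181)]))
# rack base corners from top crop (scale 6)
for x,y in [(105,148),(615,112),(640,395),(130,432)]:print(plane(t,400+x/6,180+y/6,.012))
E
```

```text
[ 0.5516 -0.238   0.1126]
[ 0.5588 -0.3092  0.1126]
[ 0.5553 -0.2736  0.1126]
(array([ 0.5588, -0.2753,  0.1029]), [np.float64(0.0027971792137997356), np.float64(0.002797179213799716)])
[ 0.6378 -0.2134  0.012 ]
[ 0.657  -0.4077  0.012 ]
[ 0.5492 -0.4174  0.012 ]
[ 0.5298 -0.2243  0.012 ]
```

Request:
send_rows --plan '[[[-0.001,-0.02,0.003],[0,0,0.006],0],[[-0.002,-0.032,0.003],[0,0,0.006],0],[[-0.002,-0.032,0.003],[0,0,0.006],0],[[-0.002,-0.032,0.003],[0,0,0.006],0],[[-0.002,-0.032,0.003],[0,0,0.006],0],[[-0.002,-0.032,0.003],[0,0,0.006],0],[[-0.002,-0.032,0.003],[0,0,0.006],0],[[-0.002,-0.032,0.003],[0,0,0.006],0],[[-0.002,-0.032,0.003],[0,0,0.006],0],[[-0.002,-0.032,0.003],[0,0,0.006],0],[[-0.002,-0.032,0],[0,0,0.006],0],[[-0.002,-0.032,0],[0,0,0.006],0],[[-0.002,-0.032,0],[0,0,0.006],0],[[-0.002,-0.032,0],[0,0,0.006],0],[[-0.002,-0.032,0],[0,0,0.006],0],[[-0.002,-0.032,0],[0,0,0.006],0],[[-0.002,-0.032,0],[0,0,0.004],0],[[-0.001,-0.04,0],[0,0,0],0],[[0,0,0],[0,0,0],0],[[0,0,0],[0,0,0],0]]'

```text
time: 12.85
tool_pos: [0.5376, -0.2552, 0.2797]
tool_rot: [-3.14, -0.002, 1.667]
contact_force: [0.8, 0.5, -0.0]
opening: 0.0918
```

```bash
python3 - <<'E'
from h import *
np.set_printoptions(precision=4,suppress=True)
c=cam('wrist','w5');o=robot.observe();print(o['tool_pos'],o['tool_rot'],o['qpos']);np.savez('w5.npz',**c)
print(proj(c,[.5589,-.2749,.1126]))
E
```

```text
[ 0.5378 -0.2544  0.2801] [-3.1401 -0.0018  1.6683] [-0.5709  0.4434  1.2214  0.0005  1.4791 -0.6684]
[336.4425 246.1669]
```

View pics/w5.png

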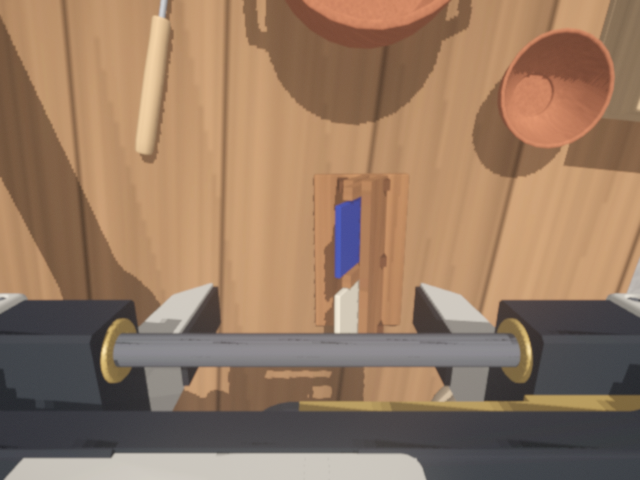

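The blue tile's free edge runs from (335,204) to (335,277) in the wrist view. Tilting the tool to the slot's lean and lining it up behind the slot.

Request:
send_rows --plan '[[[-0.0095,-0.0047,0],[0.0072,-0.0723,0],0],[[-0.0095,-0.0047,0],[0.0072,-0.0723,0],0],[[-0.0095,-0.0047,0],[0.0072,-0.0723,0],0],[[-0.0095,-0.0047,0],[0.0072,-0.0723,0],0],[[-0.0095,-0.0047,0],[0.0072,-0.0723,0],0],[[-0.0095,-0.0047,0],[0.0072,-0.0723,0],0],[[0,0,0],[0,0,0],0],[[0,0,0],[0,0,0],0],[[0,0,0],[0,0,0],0]]'

```text
time: 13.8
tool_pos: [0.482, -0.2824, 0.2816]
tool_rot: [2.706, -0.0, 1.67]
contact_force: [0.5, 0.3, -0.5]
opening: 0.0918
```

```bash
python3 - <<'E'
from h import *
from scipy.spatial.transform import Rotation as R
np.set_printoptions(precision=4,suppress=True)
c=cam('wrist','w6');o=robot.observe();print(o['tool_pos'],o['tool_rot'],o['qpos']);np.savez('w6.npz',**c)
M=R.from_euler('xyz',o['tool_rot']).as_matrix();print(M)
print(proj(c,[.5589,-.2749,.1126]))
for n in('w5','w6'):
    d=np.load(n+'.npz');im=d['pixels'];hsv=cv2.cvtColor(im,cv2.COLOR_RGB2HSV);m=cv2.inRange(hsv,(105,130,40),(130,255,255));cs,_=cv2.findContours(m,0,2);k=max(cs,key=cv2.contourArea);print(n,cv2.contourArea(k),cv2.approxPolyDP(k,3,True)[:,0].tolist())
    x,y,w,h=cv2.boundingRect(k);cv2.imwrite('pics/z_%s.png'%n,cv2.resize(im[y-20:y+h+20,x-40:x+w+40,::-1],None,fx=5,fy=5)[:590,:790]);print(x-40,y-20)
E
```

```text
[ 0.4821 -0.2824  0.2815] [ 2.7059 -0.0002  1.6706] [-0.8718  0.1963  1.6542  0.4084  1.0713 -1.1295]
[[-0.0997  0.9021  0.4199]
 [ 0.995   0.0903  0.0423]
 [ 0.0002  0.422  -0.9066]]
[314.1162 218.6902]
w5 1350.0 [[358, 202], [336, 208], [337, 276], [357, 260]]
296 182
w6 313.0 [[316, 177], [312, 180], [313, 248], [317, 238]]
272 157
```

View pics/w6.png

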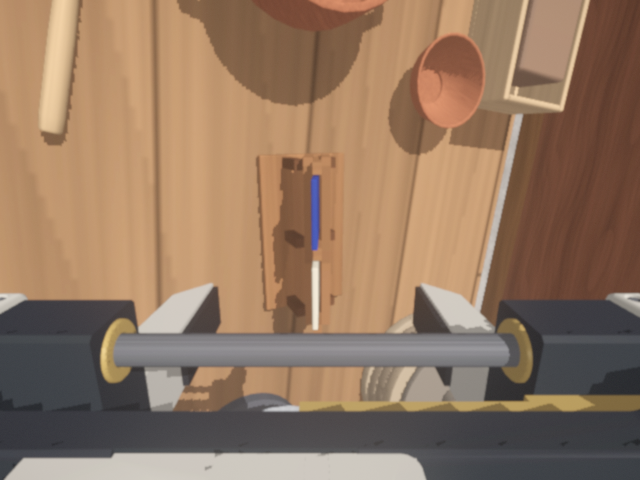

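```bash
ls -la pics/z_*
```

```text
-rw-r--r-- 1 agent agent 225556 Dec  6 16:40 pics/z_w5.png
-rw-r--r-- 1 agent agent 187138 Dec  6 16:40 pics/z_w6.png
```

View pics/z_w6.png

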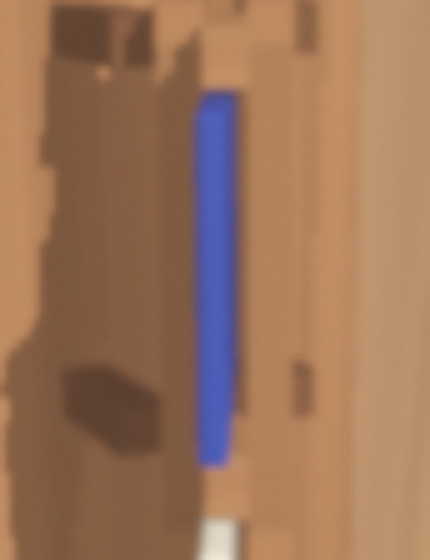

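View pics/z_w5.png

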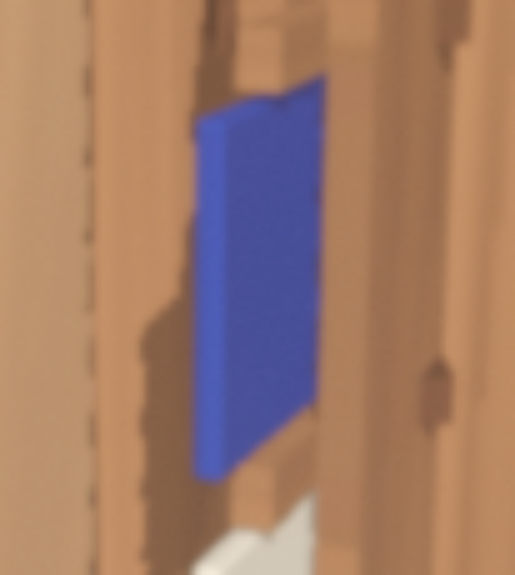

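```bash
python3 - <<'E'
from h import *
np.set_printoptions(precision=4,suppress=True)
a=dict(np.load('w5.npz'));b=dict(np.load('w6.npz'))
t=cam('top')
A,_=tri([(a,338,205.6),(b,315,177.5)]);B,_=tri([(a,338,278),(b,314.5,250)]);print(A,B,np.linalg.norm(A-B),_,(A+B)/2)
C=tri([(a,338,241.8),(b,314.8,213.8)]);print(C)
C=tri([(a,338,241.8),(b,314.8,213.8),(t,455,238.2)]);print(C)
# slot directions seen: rack centre line: cream end mid
o=robot.observe();from scipy.spatial.transform import Rotation as R
M=R.from_euler('xyz',o['tool_rot']).as_matrix();P=o['tool_pos'];print('in tool frame, free edge mid',M.T@(C[0]-P), 'pred',M.T@(np.array([.5589,-.2749,.1126])-P))
print('tile width dir', (A-B)/np.linalg.norm(A-B))
E
```

```text
[ 0.5559 -0.2364  0.1132] [ 0.5642 -0.3075  0.109 ] 0.07168214120278583 [np.float64(0.00015246836130802745), np.float64(0.000152468361308105)] [ 0.5601 -0.2719  0.1111]
(array([ 0.5599, -0.2707,  0.1113]), [np.float64(0.00028015580209795563), np.float64(0.0002801558020978582)])
(array([ 0.5571, -0.2702,  0.1175]), [np.float64(0.002579013619242617), np.float64(0.0010154317716121908), np.float64(0.0030024899651716376)])
in tool frame, free edge mid [ 0.0046 -0.0004  0.1806] pred [-0.0002 -0.0012  0.1856]
tile width dir [-0.1161  0.9915  0.0593]
```

The free-edge midpoint is about (0.560, −0.271, 0.112) and the width 71.7 mm, where 0.1126 m and 70 mm are expected. Approaching along the slot.

Request:
send_rows --plan '[[[0.0072,0.001,-0.0154],[0,0,0],0],[[0.0071,0.001,-0.0154],[0,0,0],0],[[0.0071,0.001,-0.0154],[0,0,0],0],[[0.0071,0.001,-0.0154],[0,0,0],0],[[0.0071,0.001,-0.0154],[0,0,0],0],[[0.0071,0.001,-0.0154],[0,0,0],0],[[0.0071,0.001,-0.0154],[0,0,0],0],[[0.0071,0.001,-0.0154],[0,0,0],0],[[0.0071,0.001,-0.0154],[0,0,0],0],[[0.0071,0.001,-0.0154],[0,0,0],0],[[0,0,0],[0,0,0],0],[[0,0,0],[0,0,0],0]]'

```text
time: 15.1
tool_pos: [0.5527, -0.2726, 0.1272]
tool_rot: [2.706, -0.001, 1.67]
contact_force: [0.1, 0.5, 0.1]
opening: 0.0919
```

```bash
python3 - <<'E'
from h import *
from scipy.spatial.transform import Rotation as R
np.set_printoptions(precision=4,suppress=True)
c=cam('wrist','w7');o=robot.observe();print(o['tool_pos'],o['tool_rot'],o['qpos'])
M=R.from_euler('xyz',o['tool_rot']).as_matrix()
print(M.T@(np.array([.5597,-.2715,.1117])-o['tool_pos']))
E
```

```text
[ 0.5527 -0.273   0.1278] [ 2.7052 -0.0001  1.6696] [-0.7507  0.4552  1.7467  0.5103  0.7074 -1.2027]
[ 0.0008 -0.0003  0.0176]
```

View pics/w7.png

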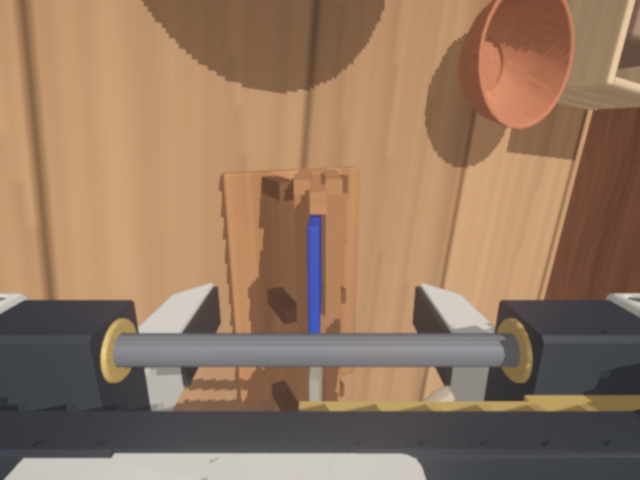

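The tile sits centred between the fingers (col 314 against 316). Advancing 51 mm and closing.

Request:
send_rows --plan '[[[0.0043,0.0004,-0.0092],[0,0,0],0],[[0.0043,0.0004,-0.0092],[0,0,0],0],[[0.0043,0.0004,-0.0092],[0,0,0],0],[[0.0043,0.0005,-0.0093],[0,0,0],0],[[0.0042,0.0005,-0.0093],[0,0,0],0],[[0,0,0],[0,0,0],0],[[0,0,0],[0,0,0],0]]'

```text
time: 15.85
tool_pos: [0.5736, -0.2707, 0.0806]
tool_rot: [2.706, -0.001, 1.669]
contact_force: [0.3, -0.4, 0.1]
opening: 0.0918
```

Request:
send_rows --plan '[[[0,0,0],[0,0,0],255],[[0,0,0],[0,0,0],255],[[0,0,0],[0,0,0],255],[[0,0,0],[0,0,0],255],[[0,0,0],[0,0,0],255],[[0,0,0],[0,0,0],255],[[0,0,0],[0,0,0],255],[[0,0,0],[0,0,0],255],[[0,0,0],[0,0,0],255],[[0,0,0],[0,0,0],255]]' --newtons 20

```text
time: 16.85
tool_pos: [0.5736, -0.2708, 0.081]
tool_rot: [2.706, -0.001, 1.669]
contact_force: [-0.7, 0.5, -0.2]
opening: 0.0166
```

Request:
send_rows --plan '[[[0,0,0],[0,0,0],255],[[0,0,0],[0,0,0],255],[[0,0,0],[0,0,0],255],[[0,0,0],[0,0,0],255]]'

```text
time: 17.25
tool_pos: [0.5738, -0.2709, 0.0811]
tool_rot: [2.705, -0.0, 1.669]
contact_force: [0.7, -0.4, -0.3]
opening: 0.0055
```

Gripped (opening ≈ 6 mm). Drawing it up along the slot by 130 mm.

Request:
send_rows --plan '[[[-0.0021,-0.0002,0.0045],[0,0,0],255],[[-0.0042,-0.0004,0.0091],[0,0,0],255],[[-0.0042,-0.0004,0.0091],[0,0,0],255],[[-0.0042,-0.0004,0.0091],[0,0,0],255],[[-0.0042,-0.0004,0.0091],[0,0,0],255],[[-0.0042,-0.0004,0.0091],[0,0,0],255],[[-0.0042,-0.0004,0.0091],[0,0,0],255],[[-0.0042,-0.0004,0.0091],[0,0,0],255],[[-0.0042,-0.0004,0.0091],[0,0,0],255],[[-0.0042,-0.0004,0.0091],[0,0,0],255],[[-0.0042,-0.0004,0.0091],[0,0,0],255],[[-0.0042,-0.0004,0.0091],[0,0,0],255],[[-0.0042,-0.0004,0.0091],[0,0,0],255],[[-0.0042,-0.0004,0.0091],[0,0,0],255],[[0,0,0],[0,0,0],255],[[0,0,0],[0,0,0],255]]'

```text
time: 18.85
tool_pos: [0.5169, -0.2764, 0.204]
tool_rot: [2.705, -0.0, 1.669]
contact_force: [0.9, -0.2, -0.9]
opening: 0.0057
```

```bash
python3 - <<'E'
from h import *
np.set_printoptions(precision=4,suppress=True)
c=cam('side','s8');t=cam('top','t8');o=robot.observe();print(o['tool_pos'],o['tool_rot'],o['opening'],o['contact_force'])
E
```

```text
[ 0.5168 -0.2761  0.2034] [ 2.7061 -0.0012  1.669 ] 0.005706309695625031 [-0.1071 -0.869  -1.469 ]
```

View pics/s8.png

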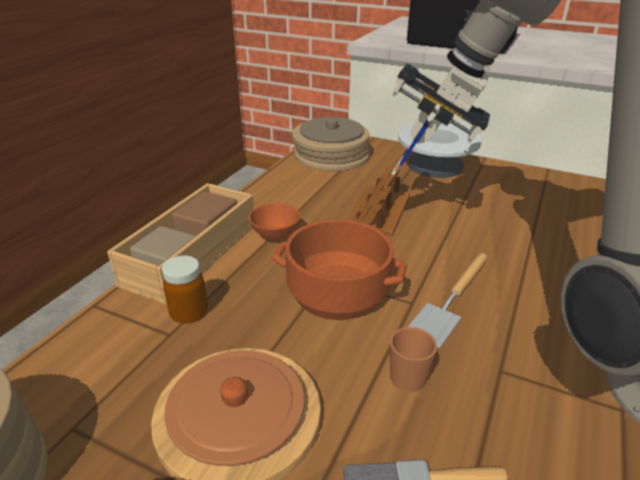

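View pics/t8.png

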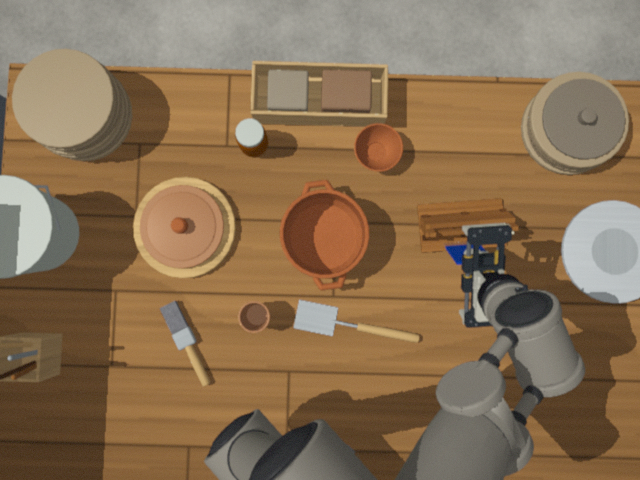

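The tile is out of the rack, with the cream one still in its slot and the lid centred on the board. I'll check the casserole's axis from the rim in the top view before moving.

```bash
python3 - <<'E'
from h import *
np.set_printoptions(precision=4,suppress=True)
t=cam('top');s=cam('side')
im=t['pixels'];
def circ(P):
    A=np.c_[2*P,np.ones(len(P))];x=np.linalg.lstsq(A,(P**2).sum(1),rcond=None)[0];return x[:2],np.sqrt(x[2]+x[:2]@x[:2])
hsv=cv2.cvtColor(cv2.GaussianBlur(im,(3,3),0),cv2.COLOR_RGB2HSV)
m=cv2.inRange(hsv,(0,150,60),(12,255,255)); 
n,l,st,ce=cv2.connectedComponentsWithStats(m);k=l[260,330] or l[235,325];print(k,st[k],ce[k])
mm=cv2.morphologyEx((l==k).astype(np.uint8),cv2.MORPH_CLOSE,np.ones((7,7)));mm=cv2.morphologyEx(mm,cv2.MORPH_OPEN,cv2.getStructuringElement(2,(41,41)))
h=cv2.convexHull(max(cv2.findContours(mm,0,1)[0],key=cv2.contourArea))[:,0]
for z in(.1,): print(circ(np.array([plane(t,u,v,z)[:2] for u,v in h])))
print('lid knob',tri([(t,179.5,225),(s,234,390)]))
E
```

```text
2 [ 280  180   90  110 6688] [324.3882 233.7083]
(array([ 0.5601, -0.0006]), np.float64(0.09819891651165175))
lid knob (array([0.5722, 0.3173, 0.0563]), [np.float64(0.00023994960987171895), np.float64(0.00023994960987169242)])
```

Request:
send_rows --plan '[[[0,0,0.006],[-0.0052,0.052,0],255],[[0,0,0.006],[-0.0052,0.052,0],255],[[0,0,0.006],[-0.0052,0.052,0],255],[[0,0,0.006],[-0.0052,0.052,0],255],[[0.002,0.01,0.003],[-0.0052,0.0525,0],255],[[0.0035,0.02,0],[0,0,-0.01],255],[[0.0035,0.022,0],[0,0,-0.01],255],[[0.0035,0.022,0],[0,0,-0.01],255],[[0.0035,0.022,0],[0,0,-0.01],255],[[0.0035,0.022,0],[0,0,-0.01],255],[[0.0035,0.022,0],[0,0,-0.01],255],[[0.0035,0.022,0],[0,0,-0.01],255],[[0.0035,0.022,0],[0,0,-0.01],255],[[0.0035,0.022,0],[0,0,-0.01],255],[[0.0035,0.022,0],[0,0,-0.01],255],[[0.0035,0.022,0],[0,0,0],255],[[0.0035,0.022,0],[0,0,0],255],[[0.0025,0.022,0],[0,0,0],255],[[0,0.003,0],[0,0,0],255],[[0,0,0],[0,0,0],255]]'

```text
time: 21.05
tool_pos: [0.5633, 0.0212, 0.2304]
tool_rot: [2.968, -0.0, 1.57]
contact_force: [0.2, 0.1, -0.9]
opening: 0.0062
```

```bash
python3 - <<'E'
from h import *
from scipy.spatial.transform import Rotation as R
np.set_printoptions(precision=4,suppress=True)
c=cam('side','s9');w=cam('wrist','w9');o=robot.observe();print(o['tool_pos'],o['tool_rot'],o['opening'],o['qpos'])
M=R.from_euler('xyz',o['tool_rot']).as_matrix();print(M, 'foot est',o['tool_pos']+.065*M[:,2])
E
```

```text
[0.5633 0.0201 0.2306] [2.9678 0.0001 1.5686] 0.0060086603703674545 [-0.1109  0.3131  1.5692  0.0211  1.0866 -0.1169]
[[ 0.0022  0.9849  0.1729]
 [ 1.     -0.0022 -0.0005]
 [-0.0001  0.1729 -0.9849]] foot est [0.5746 0.0201 0.1666]
```

View pics/s9.png

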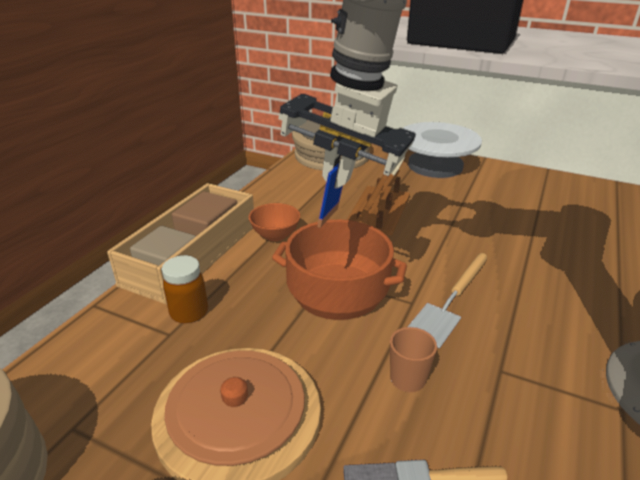

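View pics/w9.png

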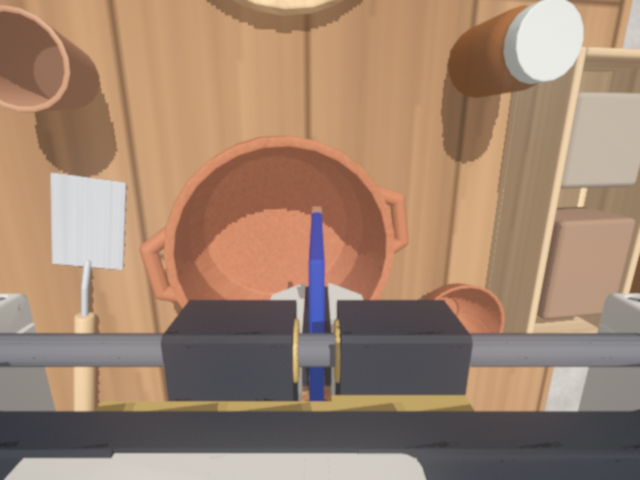

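The tile is held square over the casserole but 21 mm too far in +y. Correcting that and lowering.

Request:
send_rows --plan '[[[0,-0.011,0],[0,0,0],255],[[0,-0.01,0],[0,0,0],255],[[0,0,-0.01],[0,0,0],255],[[0,0,-0.02],[0,0,0],255],[[0,0,-0.02],[0,0,0],255],[[0,0,-0.02],[0,0,0],255],[[0,0,-0.02],[0,0,0],255],[[0,0,-0.02],[0,0,0],255],[[0,0,-0.015],[0,0,0],255],[[0,0,-0.01],[0,0,0],255],[[0,0,-0.005],[0,0,0],255],[[0,0,0],[0,0,0],255],[[0,0,0],[0,0,0],255]]'

```text
time: 22.45
tool_pos: [0.5639, -0.0004, 0.0914]
tool_rot: [2.966, -0.0, 1.569]
contact_force: [-1.3, 0.4, -0.3]
opening: 0.0056
```

```bash
python3 - <<'E'
from h import *
np.set_printoptions(precision=4,suppress=True)
w=cam('wrist','w10');s=cam('side','s10');o=robot.observe();print(o['tool_pos'],o['contact_force'],o['opening'])
E
```

```text
[ 0.564  -0.0003  0.0917] [-0.1757 -0.4787 -0.7213] 0.00619952105414855
```

View pics/s10.png

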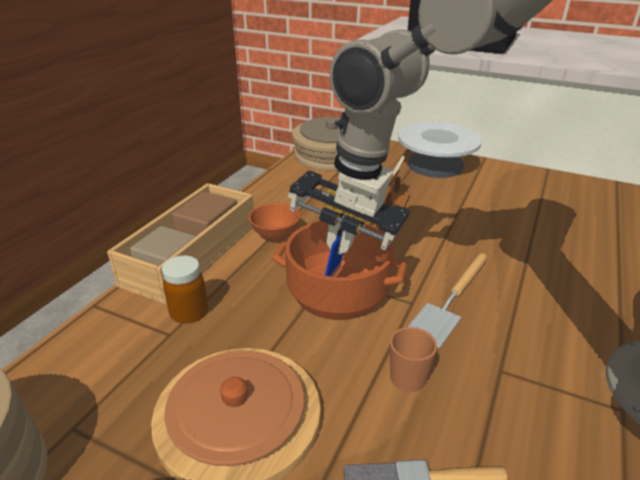

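View pics/w10.png

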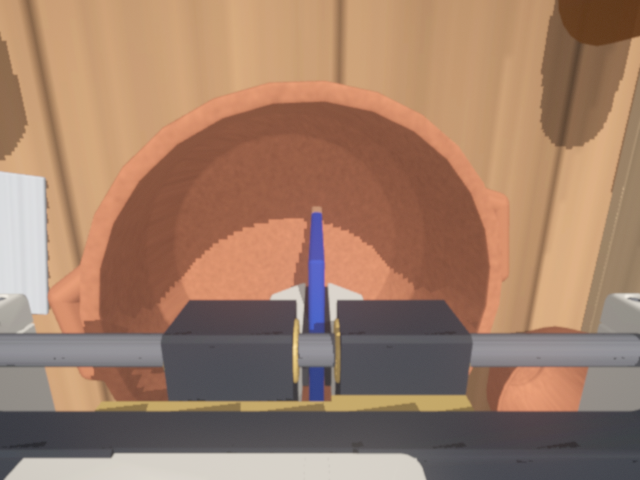

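The tile is inside the mouth and clear of the walls. Creeping to the floor.

Request:
send_rows --plan '[[[0,0,-0.006],[0,0,0],255],[[0,0,-0.005],[0,0,0],255],[[0,0,-0.003],[0,0,0],255],[[0,0,-0.002],[0,0,0],255],[[0,0,0],[0,0,0],255],[[0,0,0],[0,0,0],255]]'

```text
time: 23.15
tool_pos: [0.5635, -0.0003, 0.0748]
tool_rot: [2.967, -0.0, 1.569]
contact_force: [0.4, -0.0, -1.2]
opening: 0.0058
```

Request:
send_rows --plan '[[[0,0,-0.001],[0,0,0],255],[[0,0,-0.001],[0,0,0],255],[[0,0,0],[0,0,0],255],[[0,0,0],[0,0,0],255]]'

```text
time: 23.55
tool_pos: [0.5636, -0.0003, 0.0732]
tool_rot: [2.967, -0.0, 1.569]
contact_force: [-0.6, 1.7, 3.0]
opening: 0.0056
```

The foot is on the floor (+3 N at the expected height). Opening part way so the tile leans on a finger, then easing it over towards −x.

Request:
send_rows --plan '[[[0,0,0],[0,0,0],225],[[0,0,0],[0,0,0],215],[[0,0,0],[0,0,0],205],[[0,0,0],[0,0,0],195],[[0,0,0],[0,0,0],185],[[0,0,0],[0,0,0],175],[[0,0,0],[0,0,0],175],[[0,0,0],[0,0,0],175],[[0,0,0],[0,0,0],175]]'

```text
time: 24.45
tool_pos: [0.5634, -0.0002, 0.0728]
tool_rot: [2.967, -0.0, 1.569]
contact_force: [-0.4, 1.5, -0.5]
opening: 0.0287
```

```bash
python3 - <<'E'
from h import *
np.set_printoptions(precision=4,suppress=True)
w=cam('wrist','w11');o=robot.observe();print(o['tool_pos'],o['contact_force'],o['opening'])
E
```

```text
[ 0.5634 -0.0003  0.0728] [-0.489   0.1936 -0.5988] 0.029159633951073394
```

View pics/w11.png

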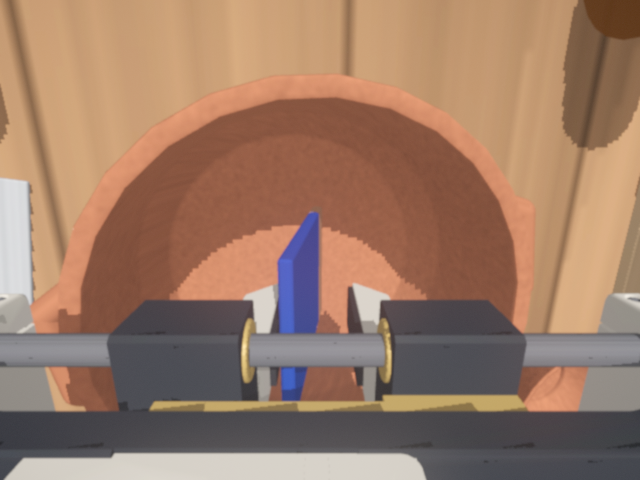

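The tile leans on the −x finger with its foot on the floor. Easing it over by 32 mm.

Request:
send_rows --plan '[[[-0.004,0,0],[0,0,0],175],[[-0.004,0,0],[0,0,0],175],[[-0.004,0,0],[0,0,0],175],[[-0.004,0,0],[0,0,0],175],[[-0.004,0,0],[0,0,0],175],[[-0.004,0,0],[0,0,0],175],[[-0.004,0,0],[0,0,0],175],[[-0.004,0,0],[0,0,0],175],[[0,0,0],[0,0,0],175],[[0,0,0],[0,0,0],175]]'

```text
time: 25.5
tool_pos: [0.5314, -0.0003, 0.0729]
tool_rot: [2.967, -0.0, 1.569]
contact_force: [0.2, 0.0, 0.6]
opening: 0.0287
```

```bash
python3 - <<'E'
from h import *
np.set_printoptions(precision=4,suppress=True)
w=cam('wrist','w12');o=robot.observe();print(o['tool_pos'],o['contact_force'],o['opening'])
E
```

```text
[ 0.5316 -0.0003  0.0729] [-1.0736  0.5205  0.2096] 0.029002447643232687
```

View pics/w12.png

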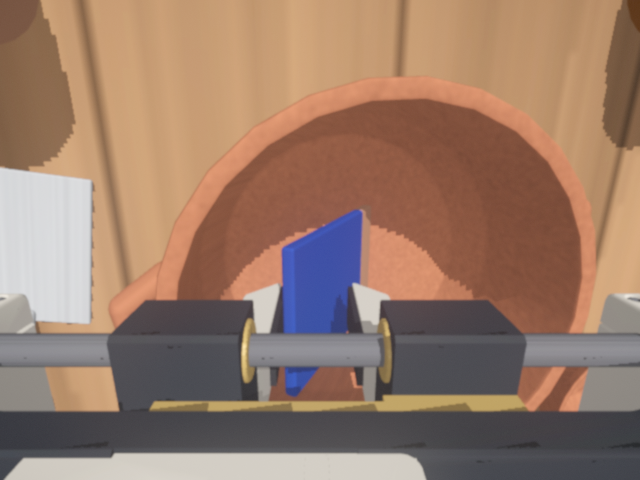

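The tile leans well over on the finger. Lifting out slowly.

Request:
send_rows --plan '[[[0,0,0.004],[0,0,0],175],[[0,0,0.004],[0,0,0],175],[[0,0,0.004],[0,0,0],175],[[0,0,0.004],[0,0,0],175],[[0,0,0.004],[0,0,0],175],[[0,0,0.006],[0,0,0],175],[[0,0,0.01],[0,0,0],175],[[0,0,0.02],[0,0,0],175],[[0,0,0.03],[0,0,0],175],[[0,0,0.04],[0,0,0],175],[[0,0,0.04],[0,0,0],175],[[-0.02,0,0.03],[0,0,0],175],[[-0.04,0,0.01],[0,0,0],175],[[-0.04,0,0],[0,0,0],175],[[-0.04,0,0],[0,0,0],175],[[0,0,0],[0,0,0],175],[[0,0,0],[0,0,0],175]]'

```text
time: 27.25
tool_pos: [0.3913, -0.0003, 0.2801]
tool_rot: [2.965, 0.0, 1.568]
contact_force: [1.3, 0.7, -0.3]
opening: 0.0288
```

```bash
python3 - <<'E'
from h import *
np.set_printoptions(precision=4,suppress=True)
t=cam('top','t13');s=cam('side','s13');w=cam('wrist','w13');o=robot.observe();print(o['time'],o['tool_pos'],o['contact_force'],o['opening'])
im=np.hstack([cv2.imread('pics/t13.png')[100:340,100:540],cv2.imread('pics/s13.png')[140:380,260:430]])
cv2.imwrite('pics/c13.png',cv2.resize(im,None,fx=1.3,fy=1.3))
E
```

```text
27.4 [ 0.3923 -0.0004  0.2792] [0.414  0.32   0.9757] 0.028860627027557005
```

View pics/c13.png

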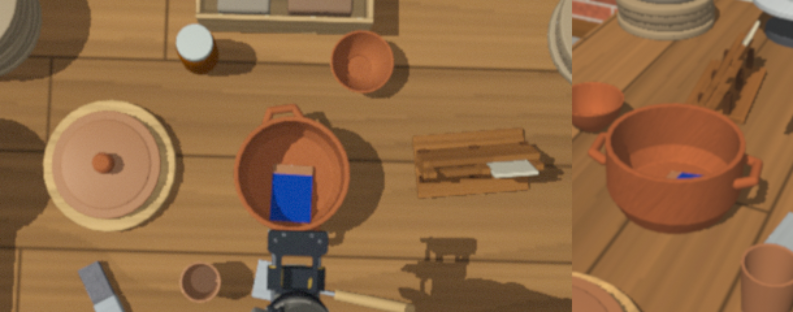

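View pics/w13.png

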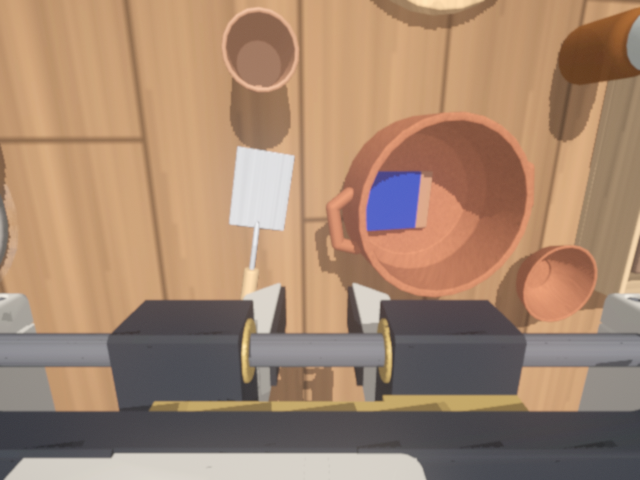

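The tile lies inside the casserole towards its −x wall, and the lid, cream tile, cup, jar and bowl all appear in place. I'll check the numbers before handing in.

```bash
python3 - <<'E'
from h import *
np.set_printoptions(precision=4,suppress=True)
t=cam('top')
im=t['pixels'];hsv=cv2.cvtColor(im,cv2.COLOR_RGB2HSV);k=max(cv2.findContours(cv2.inRange(hsv,(105,130,40),(130,255,255)),0,2)[0],key=cv2.contourArea)
print(cv2.boundingRect(k),cv2.minAreaRect(k))
p=plane(t,324.6,249,.02);print('tile',p,np.hypot(p[0]-.559,p[1]+.001))
a=cv2.imread('pics/top0.png').astype(int);b=im[:,:,::-1].astype(int)
for n,(x0,y0,x1,y1) in dict(cup=(235,300,272,333),jar=(233,118,270,160),bowl=(352,122,406,174),cream=(472,222,516,240),lugs=(300,180,350,192)).items():
    A=np.float32(a[y0:y1,x0:x1].mean(2));B=np.float32(b[y0:y1,x0:x1].mean(2));print(n,cv2.phaseCorrelate(A,B))
o=robot.observe();print(o['contact_force'],o['time'])
E
```

```text
(308, 234, 32, 37) ((323.624267578125, 252.1381072998047), (30.58924102783203, 35.6348876953125), 3.012787342071533)
tile [ 0.5301 -0.0036  0.02  ] 0.029044117506272223
cup ((0.03772677037558125, -0.03652084460894045), 1.0195556150542364)
jar ((-0.040953367005958086, 0.5065658599213485), 1.0435906404919095)
bowl ((0.05081632229282107, 0.013073678586643211), 0.9561904137353675)
cream ((0.574561520438877, -0.3774002744193137), 0.9697758789415712)
lugs ((-0.17831032376550482, -0.11685503478799397), 0.9800645772616069)
[ 0.4391 -0.589  -0.2967] 27.45
```

All bystanders are within about 1 px (roughly 1 mm). The tile is about 29 mm from the axis and the lid about 1 mm off centre. Handing in.

```bash
python3 - <<'E'
from h import *
print(robot.hand_in()); print(robot.observe()['time'])
E
```

```text
the job is handed in; nothing more can be done
None
the job is handed in; nothing more can be done
```

The job is handed in at about 27 s. I lifted the lid off by its knob and set it on the board. I then drew the blue tile up along the slot, lowered it until its foot touched the casserole floor, and eased it over so that it rests inside.

Last checks before handing in:
- **Lid:** after release the knob was at (0.572, 0.317, 0.056), about 1 mm from the board's centre and at the expected height. It looked level and concentric in the pictures.
- **Blue tile:** it lies inside the casserole about 29 mm from the axis. That figure comes from the top view alone, assuming a height of 20 mm; I did not measure the height.
- **Casserole, cream tile, cup, jar and bowl:** none moved more than about 1 px (roughly 1–2 mm) in the top view.
- **Gripper:** it is clear of everything.

**Disagreements:**
- The blue tile's edge triangulated about 4 mm apart in y between the top and wrist views. I used the wrist views.
- The move over the casserole overshot 21 mm in y through my miscount, and I corrected it before lowering.

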